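# Hold the polisher's eccentric rotor heavy side down

### The job

The steel disc rotor on the bearing stand has an off-centre weight sealed inside, and nothing on the outside shows where it is. Turn the rotor by hand, feel out which side is the heavy one, and finish while gripping the rotor's rim and holding it still with the heavy side at the bottom, straight below the axle. Leave everything else on the bench where it stands.

Things in the scene. Friction and masses are not known exactly. Their poses are not given: they have to be found in the camera images.
- stand: Grey bearing stand bolted to the bench; origin under its middle, on the bench. Base plate 190 x 150 mm; two posts, 50 mm wide, carry the axle at both ends, 55 to 81 mm either side of the rotor's middle; post tops 163 mm above the bench. Greasy bearings: 0.12 N m of dry friction plus 0.10 N m per rad/s of drag.
- axle (a point): Centre of the rotor, on the axle, 150 mm above the bench. Its x axis lies along the axle, level, pointing away from the robot within 26 degrees; y is level, z up. It does not turn with the rotor. Rotor: upright plain steel disc, 150 mm diameter, 16 mm thick, with a middle boss 68 mm in diameter and 46 mm thick; the rim can be pinched from above across its thickness.
- rotor (a joint): Angle of the rotor in rad (endless), right-hand rule about the axle point's +x: as it grows the top of the rim moves to the axle point's -y. 0 = the index line points straight up. It says nothing of the heavy side: the weight (0.39 to 0.54 kg, 47 mm from the axle) sits at another unknown angle each time; level with the axle it turns the rotor with 0.18 to 0.25 N m.
- index (a point): End of the thin dark index line scribed on the rotor, 75 mm from the axle; a mark to watch it turn, with no fixed relation to the heavy side. Left alone, the rotor slowly rolls its heavy side down but sticks 25 to 45 degrees short of the bottom (or near the top); closer to the bottom it stays put.
- tumbler_a: Bystander: green glass tumbler, 80 mm wide, 92 mm tall, beside the stand; origin under its middle.
- tumbler_b: Bystander: another such tumbler, to the robot's right.
- stone: Bystander: flat grey grinding stone, 110 mm wide, 18 mm thick, beside the stand; origin under its middle.
- woodblock: Bystander: wooden block 90 x 60 x 35 mm beyond the stand; origin under its middle.
- wrench: Bystander: open-ended wrench lying at the robot's left.
- brush: Bystander: brush lying beyond the stand.
- flange: Bystander: steel ring, 70 mm wide, 10 mm thick, at the robot's left; origin under its middle.
Not all that is in view belongs to the job. There is more than one size of the stand; the one meant has the size given above.

How it is judged:
By the outcome, as a careful person would: the job done as asked, in the order asked, and still so for the second after the job is handed in, while the arm keeps its last pose, push and grip.
It also fails if it takes over 72 s, if anything falls off the work surface, if the arm or the gripper's body presses on something with over 40 N, if the wrist force passes 120 N, or if a joint passes its speed limit or range.

### The arm

A 7-joint arm with a two-finger parallel gripper is mounted at the origin on the work surface. World frame = base frame: x ahead of the robot, y to its left, z up, the work surface at z = 0. Lengths are in m, angles in rad, forces in N, time in s.
With the tool pointing down it reaches from about 0.425 to 0.925 m from the base axis. Payload 6.8 kg.
Tool frame: the origin (TCP) lies at the very end of the fingers, on their centre line; the grasp point (between the pads) lies 19 mm behind it; z points along the fingers, x is the direction in which the jaws open and shut, and the axes are right-handed (so a half turn about z gives the same grasp; the last joint's range is limited). The gripper opens to 85 mm and grips with 20 to 120 N. Pads are 22 mm wide; open, the fingers measure 114 mm over their backs; the gripper's body (76 mm by 85 mm) begins 54 mm behind the grasp point. The pads swing forward as they close: fully open they stand 13 mm farther back than shut.
Start: joints at [-1.371, 0.477, 0.022, 1.555, -0.011, 1.109, -0.083], TCP at [0.204, 0.643, 0.231] pointing down, gripper open.
Joint ranges: [-2.96, 2.96], [-0.34, 2.1], [-1.41, 1.46], [0.24, 2.44], [-1.37, 4.51], [0.17, 1.92], [-2.96, 2.96]. Speed limits (rad/s): [2.39, 2.39, 3.14, 3.14, 3.14, 3.14, 3.14].

### API

Orientations are given as a rotation vector (axis times angle).
In Python, from station import env gives the robot as it stands. Calls block until the motion is done:
- env.move_ptp(position, orientation): joint-space move of the TCP to a pose.
- env.move_straight(position, rate=0.15, ori=None): straight line of the TCP; ori=None keeps the orientation; rate is the mean speed in m/s.
- env.move_j(angles): joint-space move.
- env.move_gripper(opening): finger opening in m; the grip force is fixed at half the most; returns when the fingers have stopped.
- env.wait(seconds).
- env.inverse_kinematics(position, orientation): joint angles nearest the present ones, or None.
- env.get_image(name): name is "scene" or "top"; returns (picture, depth): 400x640x3 uint8, red, green, blue; 400x640 float32, m along the optical axis (not along the pixel's ray), 0 where there is no reading.
- env.camera_model(name): a dict with "camera_matrix" (3x3 intrinsics, pixels), "dist_coeffs" ([k1, k2, p1, p2, k3] as OpenCV has them; the pictures are not rectified), "eye" and "rotation" of the camera in the world. Camera axes: x right, y down, z forward; pixel columns grow to the right and rows downward; lengths in m; the calibration is good to about 2 mm. A picture is of the moment at which its call begins. camera_model takes no time and is no camera call.
A pose or a line that the arm cannot do raises env.IKError and nothing moves.
- env.finish_job(): hands the job in, once; it reports no verdict.
Readings, each from a call of its own:
- env.get_time_s(): time.
- env.get_joint_pos(): joint angles.
- env.get_qd(): joint speeds.
- env.get_joint_torque(): joint torques, N m.
- env.get_tcp_pos(): TCP position.
- env.get_orientation(): TCP orientation.
- env.get_contact_force(): force on the tool from outside, world axes, zero at the start.
- env.get_moment(): the same for the moment, N m.
- env.get_grip_width(): finger opening in m.
Only numpy, scipy, OpenCV 4.12 (cv2) and the standard library are available. Lean on these libraries where they do the work, as an engineer would, in place of code of your own. Each camera call takes 0.05 s, during which the arm holds its last target. There are 200 camera calls.

## Working session

There is one attempt and no reset: what is moved stays moved. The work goes in short steps, each a Python script; the robot and the scene stay as the last script left them, time stands still between calls to the robot, and variables do not carry over. Pictures are saved under pics/ and viewed, about 8 in all and at most 12, crops included, and the job is handed in when it is done.

```bash
mkdir -p pics; cat > h.py <<'E'
import numpy as np, cv2
from station import env
def snap(n,f):
    im,d=env.get_image(n); cv2.imwrite(f'pics/{f}.png',im[...,::-1]); np.savez(f'pics/{f}.npz',im=im,d=d); return im,d
def cloud(n,d):
    m=env.camera_model(n);K=np.array(m['camera_matrix'],float);D=np.array(m['dist_coeffs'],float)
    v,u=np.mgrid[:400,:640]
    p=cv2.undistortPoints(np.stack([u,v],-1).reshape(-1,1,2).astype(float),K,D).reshape(400,640,2)
    c=np.dstack([p*d[...,None],d])
    return c@np.array(m['rotation']).T+np.array(m['eye'])
E
python3 - <<'E'
from h import *
print(env.get_time_s())
for n in('scene','top'):
    im,d=snap(n,n+'0'); m=env.camera_model(n); print(n,m['eye'],np.round(m['rotation'],2).tolist(), np.round(m['camera_matrix'],0).tolist()); P=cloud(n,d); print((d>0).mean(),np.median(P[d>0],axis=0))
E
```

```text
0.0
scene [ 1.45853399 -0.15215006  1.06465709] [-1.85, -1.63, 0.66] [[409.0, 0.0, 313.0], [0.0, 409.0, 193.0], [0.0, 0.0, 1.0]]Traceback (most recent call last):
  File "<stdin>", line 4, in <module>
  File "h.py", line 10, in cloud
    return c@np.array(m['rotation']).T+np.array(m['eye'])
           ~~~~~~~~~~~~~~~~~~~~~~~~~~~^~~~~~~~~~~~~~~~~~~
ValueError: operands could not be broadcast together with shapes (400,640) (3,)
```

View pics/scene0.png

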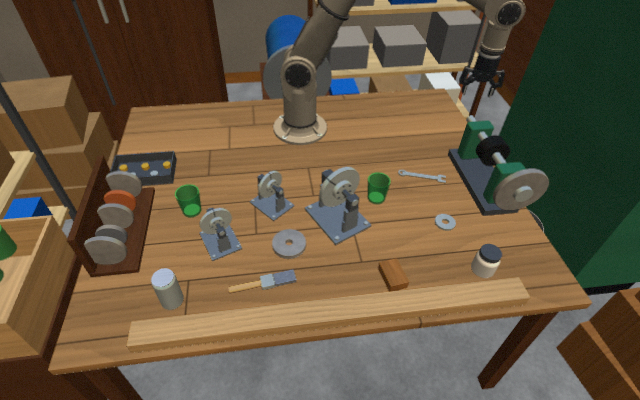

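The scene view shows three stands at px (338,205), (271,195) and (219,230). The first is clearly the largest. The camera rotation is given as a rotation vector, so I'll fix the helper and check sizes.

```bash
sed -i "s/np.array(m\['rotation'\]).T/cv2.Rodrigues(np.array(m['rotation'],float))[0].T/" h.py
python3 - <<'E'
from h import *
im,d=snap('top','top0'); m=env.camera_model('top'); print(m['eye'],m['camera_matrix'][0])
Pt=cloud('top',d); z=np.load('pics/scene0.npz'); Ps=cloud('scene',z['d'])
for n,P,dd in(('top',Pt,d),('scene',Ps,z['d'])):
    ok=(dd>0)&(P[...,2]>.05)&(P[...,2]<.26)&(P[...,0]>.3)&(P[...,0]<1.0)&(abs(P[...,1])<.6)
    k,l,s,c=cv2.connectedComponentsWithStats(ok.astype(np.uint8))
    for i in range(1,k):
        if s[i,4]>60: q=P[l==i]; print(n,np.round(c[i]),s[i,4],q.min(0).round(3),q.max(0).round(3),q.mean(0).round(3))
cs=cv2.resize(z['im'][150:270,180:400],None,fx=2.7,fy=2.7,interpolation=2); cv2.imwrite('pics/crop0.png',cs[...,::-1])
E
```

```text
[0.51782263 0.00729245 1.56027036] [506.10375963   0.         323.49643158]
top [163. 124.] 489 [0.765 0.443 0.051] [0.832 0.51  0.101] [0.797 0.474 0.083]
top [479. 130.] 508 [ 0.757 -0.488  0.05 ] [ 0.819 -0.424  0.127] [ 0.785 -0.45   0.109]
top [112. 181.] 248 [0.61  0.555 0.111] [0.63  0.6   0.229] [0.619 0.576 0.189]
top [436. 198.] 491 [ 0.535 -0.371  0.051] [ 0.642 -0.28   0.157] [ 0.586 -0.323  0.116]
top [298. 214.] 1099 [0.458 0.001 0.052] [0.613 0.139 0.23 ] [0.536 0.069 0.175]
top [114. 211.] 308 [0.518 0.593 0.051] [0.563 0.6   0.186] [0.539 0.597 0.122]
top [242. 242.] 260 [0.419 0.189 0.05 ] [0.494 0.266 0.101] [0.454 0.236 0.083]
top [375. 248.] 509 [ 0.394 -0.193  0.05 ] [ 0.492 -0.107  0.159] [ 0.443 -0.149  0.117]
top [471. 250.] 341 [ 0.399 -0.469  0.05 ] [ 0.475 -0.389  0.104] [ 0.436 -0.434  0.079]
top [107. 253.] 151 [0.396 0.588 0.137] [0.444 0.6   0.188] [0.42  0.594 0.166]
top [112. 291.] 167 [0.3   0.592 0.052] [0.325 0.6   0.185] [0.312 0.596 0.125]
scene [466. 141.] 140 [0.301 0.591 0.051] [0.332 0.6   0.179] [0.315 0.597 0.116]
scene [481. 151.] 137 [0.
[... 232 characters left out ...]
270. 186.] 614 [ 0.399 -0.196  0.05 ] [ 0.498 -0.109  0.152] [ 0.458 -0.149  0.103]
scene [379. 183.] 396 [0.421 0.19  0.05 ] [0.501 0.268 0.094] [0.46  0.229 0.074]
scene [138. 183.] 64 [ 0.362 -0.6    0.053] [ 0.382 -0.588  0.12 ] [ 0.375 -0.594  0.09 ]
scene [187. 196.] 433 [ 0.399 -0.468  0.05 ] [ 0.482 -0.39   0.095] [ 0.441 -0.429  0.074]
scene [216. 223.] 765 [ 0.539 -0.376  0.051] [ 0.647 -0.282  0.155] [ 0.604 -0.325  0.106]
scene [123. 248.] 93 [ 0.642 -0.6    0.05 ] [ 0.661 -0.587  0.119] [ 0.653 -0.594  0.09 ]
scene [488. 256.] 510 [0.771 0.445 0.05 ] [0.837 0.51  0.095] [0.81  0.472 0.079]
scene [165. 284.] 695 [ 0.762 -0.488  0.05 ] [ 0.825 -0.426  0.125] [ 0.803 -0.453  0.102]
```

View pics/top0.png

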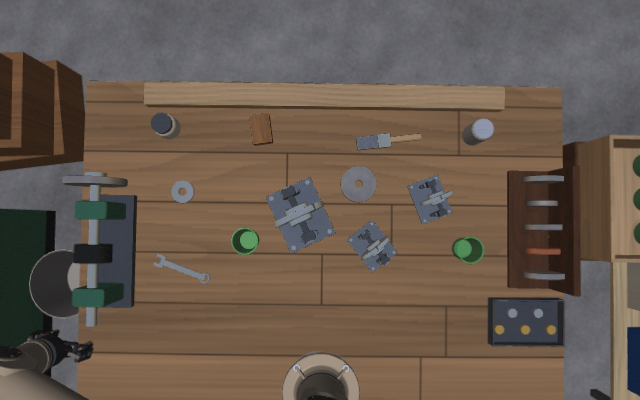

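View pics/crop0.png

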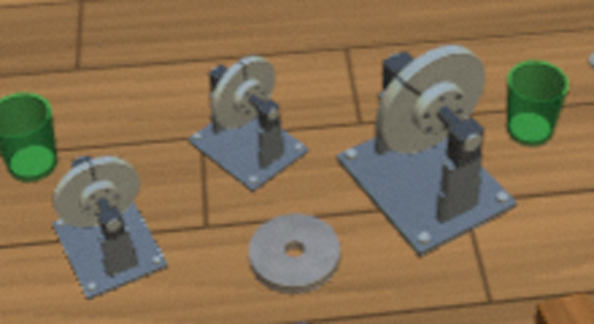

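The target is the big stand, scene px (338,205) and top px (299,214). Its rotor tops out at 228 mm, against about 157 mm for the other two at (271,195) and (219,230), and the crop shows it is larger. Next I'll measure the axle and the index line.

```bash
cat >> h.py <<'E'
AX=None
def index_angle(C,yaw,name='scene',im=None,d=None,verbose=True):
    if im is None: im,d=env.get_image(name)
    P=cloud(name,d); a=np.array([np.cos(yaw),np.sin(yaw),0]); y=np.array([-a[1],a[0],0])
    q=P-C; xa=q@a; 
    # cast rays on the face plane x_a=+8 mm
    eye=np.array(env.camera_model(name)['eye']); r=P-eye; t=(0.008-(eye-C)@a)/(r@a); F=eye+r*t[...,None]-C
    ya=F@y; za=F[...,2]; R=np.hypot(ya,za)
    m=(d>0)&(abs(xa-.008)<.009)&(R>.038)&(R<.072)
    g=cv2.cvtColor(im,cv2.COLOR_RGB2GRAY).astype(float); med=np.median(g[m])
    dark=m&(g<med-45)
    th=np.arctan2(-ya,za)   # 0 up, + toward -y
    k,l,s,c=cv2.connectedComponentsWithStats(dark.astype(np.uint8),connectivity=8)
    out=[]
    for i in range(1,k):
        if s[i,4]>=4:
            w=(med-g)[l==i]; tt=th[l==i]; an=np.angle((w*np.exp(1j*tt)).sum())
            out.append((s[i,4],round(float(np.degrees(an)),1),np.round([R[l==i].min(),R[l==i].max()],3).tolist(),np.round(c[i]).tolist()))
    out.sort(reverse=True)
    return out,m,th,med
E
python3 - <<'E'
from h import *
z=np.load('pics/top0.npz');s=np.load('pics/scene0.npz')
for n,q in(('top',z),('scene',s)):
    P=cloud(n,q['d']); m=(q['d']>0)&(P[...,2]>.172)&(P[...,2]<.24)&(abs(P[...,0]-.54)<.1)&(abs(P[...,1]-.07)<.09)
    X=P[m]
    e=X[X[:,2]>.18]
    vx,vy,x0,y0=cv2.fitLine(e[:,:2].astype(np.float32),cv2.DIST_HUBER,0,.01,.01).ravel()
    a=np.array([-vy,vx]); a*=np.sign(a[0]); print(n,m.sum(),'yaw',np.degrees(np.arctan2(a[1],a[0])),'pt',x0,y0)
    t=(e[:,:2]-[x0,y0])@[vx,vy]; o=(e[:,:2]-[x0,y0])@a
    print('ext t',np.percentile(t,[0,1,99,100]),'mid',np.array([x0,y0])+np.array([vx,vy])*(t.min()+t.max())/2,'thick',np.percentile(o,[2,50,98]),'zmax',np.sort(X[:,2])[-8:].round(3))
    # base plate
    b=(q['d']>0)&(P[...,2]>.005)&(P[...,2]<.03)&(np.hypot(P[...,0]-.54,P[...,1]-.07)<.14)&(q['im'].astype(int)[...,2]>=q['im'].astype(int)[...,0])
    print(cv2.minAreaRect(P[b][:,:2].astype(np.float32)),np.median(P[b][:,2]))
E
```

```text
top 525 yaw 25.421337 pt 0.5291654 0.08137052
ext t [-0.05401981 -0.05108004  0.07964054  0.08220547] mid [0.53521504 0.06864222] thick [-0.01945004  0.00016912  0.02087248] zmax [0.228 0.229 0.229 0.229 0.229 0.229 0.23  0.23 ]
((0.5354044437408447, 0.06978552043437958), (0.18752360343933105, 0.1482561230659485), 25.106231689453125) 0.014751583700490234
scene 523 yaw 24.379114 pt 0.5475065 0.062888525
ext t [-0.07589038 -0.06960591  0.05647709  0.05888683] mid [0.54399721 0.07063223] thick [-0.01296141 -0.00027092  0.01164893] zmax [0.225 0.225 0.226 0.226 0.226 0.226 0.227 0.228]
((0.5388768315315247, 0.0689048171043396), (0.19142447412014008, 0.1501583307981491), 25.619735717773438) 0.013349011210486816
```

```bash
cat >> h.py <<'E'
from scipy.spatial.transform import Rotation as Rn
C=np.array([.537,.0695,.150]); YAW=np.radians(25.1)
A=np.array([np.cos(YAW),np.sin(YAW),0]); Y=np.array([-A[1],A[0],0]); Z=np.array([0,0,1.])
FLIP=1
def pose(t,r=.044,flip=None):
    f=FLIP if flip is None else flip
    u=np.cos(t)*Z-np.sin(t)*Y; z=-u; x=f*A
    return C+u*r, Rn.from_matrix(np.column_stack([x,np.cross(z,x),z])).as_rotvec()
E
python3 - <<'E'
from h import *
s=np.load('pics/scene0.npz')
o,m,th,med=index_angle(C,YAW,im=s['im'],d=s['d']); print(o,m.sum(),med,np.unique((np.degrees(th[m])//15*15),return_counts=True))
for f in(1,-1):
  for t in range(-90,91,10):
    r=[env.inverse_kinematics(*pose(np.radians(t),rr,f)) for rr in(.044,.11)]
    print(f,t,None if r[0] is None else np.round(r[0],2),r[1] is not None)
print(env.get_contact_force(),env.get_moment(),env.get_time_s())
E
```

```text
[(np.int32(5), 39.1, [0.043, 0.069], [332.0, 182.0])] 564 111.0 (array([-180., -165., -150., -135., -120., -105.,  -90.,  -75.,  -60.,
        -45.,  -30.,  -15.,    0.,   15.,   30.,   45.,   60.,   75.,
         90.,  105.,  120.,  135.,  150.,  165.]), array([16,  4,  4, 17, 17, 23, 25, 28, 27, 29, 28, 28, 28, 31, 29, 28, 31,
       27, 28, 27, 26, 24, 20, 19]))
1 -90 [-1.38  1.08  0.58  1.99  0.83  1.27 -1.13] True
1 -80 [-1.38  0.95  0.61  2.02  0.79  1.17 -1.05] True
1 -70 [-1.39  0.83  0.66  2.05  0.74  1.07 -0.93] True
1 -60 [-1.38  0.71  0.71  2.07  0.67  0.98 -0.8 ] True
1 -50 [-1.28  0.56  0.64  2.07  0.65  0.96 -0.71] True
1 -40 [-1.16  0.44  0.58  2.06  0.58  0.92 -0.58] True
1 -30 [-1.04  0.36  0.54  2.04  0.45  0.88 -0.39] True
1 -20 [-0.91  0.31  0.52  2.02  0.26  0.86 -0.15] True
1 -10 [-0.79  0.3   0.52  1.98  0.03  0.87  0.12] True
1 0 [-0.68  0.33  0.54  1.94 -0.21  0.93  0.4 ] True
1 10 [-0.57  0.38  0.56  1.9  -0.42  1.03  0.64] True
1 20 [-0.47  0.46  0.58  1.85 -0.6   1.17  0.84] True
1 30 [-0.38  0.55  0.61  1.79 -0.74  1.34  0.99] True
1 40 [-0.3   0.66  0.6
[... 1068 characters left out ...]
-1.73] True
-1 50 [-0.35  0.85  0.85  1.69 -1.03  1.79 -1.85] True
-1 60 [-0.18  0.88  0.64  1.63 -1.01  1.85 -1.88] True
-1 70 [-0.02  0.93  0.43  1.58 -1.    1.89 -1.92] True
-1 80 [ 0.26  0.98  0.02  1.51 -0.89  1.84 -2.06] True
-1 90 [ 0.4   1.09 -0.18  1.46 -0.85  1.87 -2.13] True
[-0.01327543 -0.39185275  0.41450276] [-0.03663208 -0.0434206   0.01695781] 0.1h.py:17: RuntimeWarning: divide by zero encountered in divide
  eye=np.array(env.camera_model(name)['eye']); r=P-eye; t=(0.008-(eye-C)@a)/(r@a); F=eye+r*t[...,None]-C
h.py:17: RuntimeWarning: invalid value encountered in multiply
  eye=np.array(env.camera_model(name)['eye']); r=P-eye; t=(0.008-(eye-C)@a)/(r@a); F=eye+r*t[...,None]-C
```

```bash
cat >> h.py <<'E'
def torque(n=4):
    T=[]
    for _ in range(n):
        F=np.array(env.get_contact_force());M=np.array(env.get_moment());p=np.array(env.get_tcp_pos())
        T.append(((np.cross(p-C,F)+M)@A, np.linalg.norm(F)))
        if n>1: env.wait(.02)
    return np.mean(T,0)
def arc(t0,t1,w=.5,step=10,r=.044,read=True):
    k=max(1,int(np.ceil(abs(t1-t0)/step))); out=[]
    for t in np.linspace(t0,t1,k+1)[1:]:
        p,o=pose(np.radians(t),r); L=np.linalg.norm(p-np.array(env.get_tcp_pos()))
        env.move_straight(p,rate=w*r,ori=o)
        if read: q=torque(); out.append((t,*q)); print('%5.0f T=%.3f F=%.1f t=%.1f'%(t,*q,env.get_time_s()))
    return out
E
python3 - <<'E'
from h import *
p=np.array(env.get_tcp_pos()); env.move_straight(p+[0,0,.10],rate=.25)
env.move_ptp(*pose(0,.15)); print(env.get_time_s(),torque()); env.move_gripper(.05)
print(env.get_grip_width()); env.move_straight(pose(0)[0],rate=.15); print('in',torque(),env.get_time_s())
env.move_gripper(0.0); print('grip',env.get_grip_width(),torque(),env.get_contact_force(),env.get_time_s())
im,d=snap('scene','grip'); print(index_angle(C,YAW,im=im,d=d)[0])
cv2.imwrite('pics/gripc.png',cv2.resize(im[80:280,220:480],None,fx=2.4,fy=2.4)[...,::-1])
E
```

```text
3.0083 [-0.04162193  0.92598932]
0.049565576818525914
in [-0.03537652  0.81032785] 4.4417
grip 0.01512103393535019 [ 0.22043203 10.14415146] [-6.12365246 -2.31337163  7.36375722] 4.9167
[(np.int32(5), 39.1, [0.043, 0.069], [332.0, 182.0])]h.py:17: RuntimeWarning: divide by zero encountered in divide
  eye=np.array(env.camera_model(name)['eye']); r=P-eye; t=(0.008-(eye-C)@a)/(r@a); F=eye+r*t[...,None]-C
h.py:17: RuntimeWarning: invalid value encountered in multiply
  eye=np.array(env.camera_model(name)['eye']); r=P-eye; t=(0.008-(eye-C)@a)/(r@a); F=eye+r*t[...,None]-C
```

View pics/gripc.png

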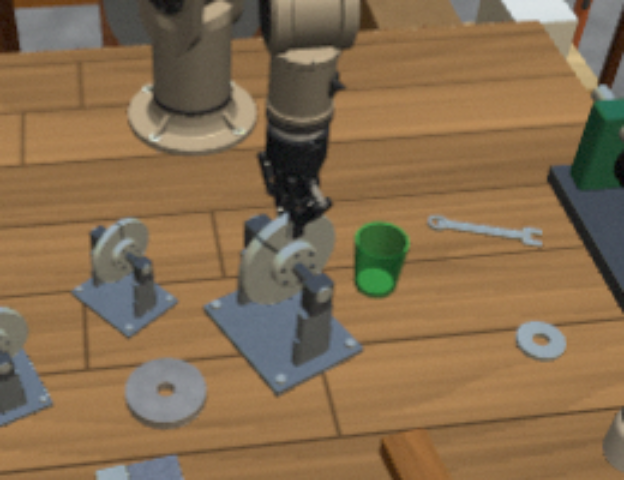

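Rim gripped (width 15 mm, rotor 16 mm), index line unmoved at 39°, at crop px (258,243). Now I'll sweep and feel the torque both ways.

```bash
sed -i '1i import warnings; warnings.filterwarnings("ignore")' h.py; python3 - <<'E'
from h import *
L=arc(0,50,step=12.5)+arc(50,-50,step=12.5)+arc(-50,0,step=12.5)
np.save('sweep.npy',L); print(index_angle(C,YAW)[0],env.get_time_s(),env.get_grip_width())
E
```

```text
12 T=0.260 F=9.6 t=5.6
   25 T=0.138 F=8.3 t=6.3
   38 T=0.020 F=7.8 t=6.9
   50 T=-0.062 F=7.4 t=7.6
   38 T=-1.245 F=5.5 t=8.2
   25 T=-1.052 F=6.1 t=8.9
   12 T=-0.926 F=6.7 t=9.5
    0 T=-0.834 F=8.8 t=10.2
  -12 T=-0.700 F=11.9 t=10.8
  -25 T=-0.422 F=13.9 t=11.5
  -38 T=-0.145 F=13.0 t=12.1
  -50 T=-0.145 F=11.0 t=12.8
  -38 T=0.749 F=9.0 t=13.4
  -25 T=0.865 F=10.5 t=14.1
  -12 T=0.827 F=11.3 t=14.7
    0 T=0.888 F=10.7 t=15.4
[] 15.4167 0.014970921109188294
```

The pads' own grip friction (±0.85 N m hysteresis) swamps the gravity torque, so that sweep is inconclusive. I'll use the roll-and-stick test instead: the bottom lies midway between the rest angles reached from either side. First, a better index detector.

```bash
cat >> h.py <<'E'
def idx(im=None,d=None,n=1):
    if im is None: im,d=env.get_image('scene')
    g=cv2.cvtColor(im,cv2.COLOR_RGB2GRAY); bh=cv2.morphologyEx(g,cv2.MORPH_BLACKHAT,np.ones((7,7),np.uint8)).astype(float)
    _,m,th,_=index_angle(C,YAW,im=im,d=d)
    m=cv2.erode(m.astype(np.uint8),np.ones((2,2),np.uint8))>0
    e=np.radians(np.arange(-180,180,2)); D=np.abs(np.angle(np.exp(1j*(th[m][None]-e[:,None]))))<np.radians(5)
    s=np.array([bh[m][k].mean() if k.sum()>2 else 0 for k in D]); out=[]
    for _ in range(3):
        i=s.argmax(); k=D[i]; w=bh[m][k]; out.append((round(float(np.degrees(np.angle((w**2*np.exp(1j*th[m][k])).sum()))),1),round(float(s[i]),1)))
        s[np.abs(np.angle(np.exp(1j*(e-e[i]))))<np.radians(14)]=0
    return out
def rel(): env.move_gripper(.05)
E
python3 - <<'E'
from h import *
s=np.load('pics/scene0.npz'); print('first',idx(s['im'],s['d']))
im,d=snap('scene','after'); print('held',idx(im,d))
rel(); print(env.get_time_s())
for k in range(4):
    print(env.get_time_s(),idx()); env.wait(.4)
im,d=snap('scene','rel'); print(idx(im,d))
a=np.load('pics/after.npz')['im'][130:260,280:410]
cv2.imwrite('pics/two.png',np.hstack([cv2.resize(q,None,fx=3,fy=3,interpolation=2) for q in(a,im[130:260,280:410])])[...,::-1])
E
```

```text
first [(38.6, 57.4), (24.5, 35.3), (11.9, 14.6)]
held [(38.1, 55.9), (21.9, 34.5), (-1.7, 20.1)]
15.9
15.9 [(38.1, 58.4), (22.2, 33.4), (-3.1, 13.8)]
16.35 [(38.0, 57.9), (24.1, 31.5), (-2.9, 11.6)]
16.8 [(38.0, 58.4), (24.2, 32.5), (-2.9, 11.0)]
17.25 [(38.0, 56.1), (24.0, 31.8), (-2.5, 13.6)]
[(38.0, 58.4), (24.1, 31.8), (-2.7, 14.8)]
```

View pics/two.png

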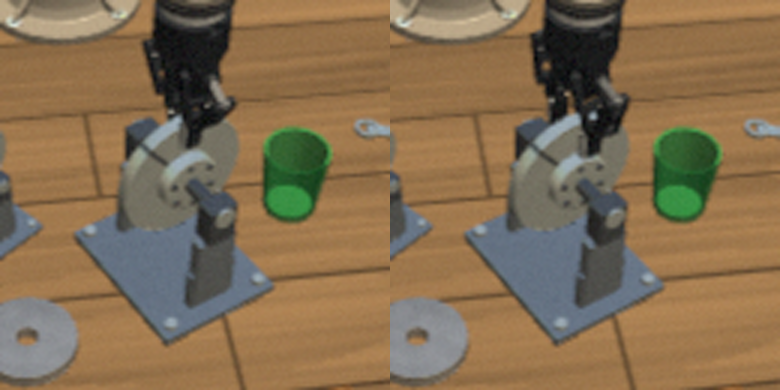

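The index line is clear at 38° in both views (crop px ~(150,155) and (540,155)). The rotor tracks the grip and stays put at this angle. Next: turn +60°, release, watch.

```bash
cat >> h.py <<'E'
def turn(t0,t1,w=1.0):
    env.move_gripper(0.0); arc(t0,t1,w=w,step=15,read=False); h=idx()[0]; rel()
    last=None; tr=[h]
    for k in range(14):
        i=idx(); tr.append(i[0])
        if last is not None and abs(i[0][0]-last)<.6 and k>2: break
        last=i[0][0]; env.wait(.25)
    print('held',h,'trace',[x[0] for x in tr],'score',tr[-1][1],'t',round(env.get_time_s(),1))
    return tr[-1][0]
E
python3 - <<'E'
from h import *
turn(0,60); arc(60,-60,w=2.5,step=30,read=False); print(env.get_time_s(),idx())
E
```

```text
held (39.9, 43.4) trace [39.9, 30.1, 30.2, 25.8, 28.0, 28.1] score 39.4 t 21.5
24.3 [(25.8, 42.6), (154.2, 24.1), (40.5, 21.6)]
```

```bash
python3 - <<'E'
from h import *
im,d=snap('scene','b'); print(idx(im,d))
g=cv2.cvtColor(im,cv2.COLOR_RGB2GRAY); bh=cv2.morphologyEx(g,cv2.MORPH_BLACKHAT,np.ones((7,7),np.uint8))
_,m,th,_=index_angle(C,YAW,im=im,d=d); o=im.copy(); o[~m]//=3
cv2.imwrite('pics/b2.png',np.hstack([cv2.resize(q[150:240,300:390],None,fx=4.4,fy=4.4,interpolation=2) for q in(im,o)])[...,::-1])
E
```

```text
[(25.9, 41.2), (154.3, 26.5), (40.4, 22.5)]
```

View pics/b2.png

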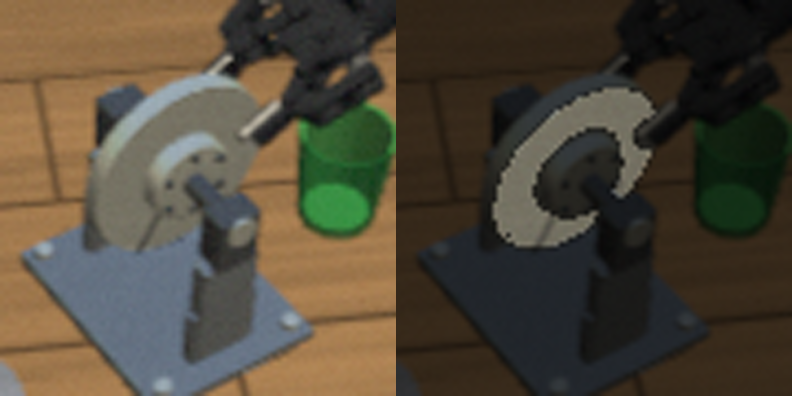

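The line now sits at crop px (150,230), about 154°. So after release near 98° the rotor rolled + and stuck, which puts the bottom at index 182–196°. I'll fix the detector's edge bias and test the other side.

```bash
python3 - <<'E'
s=open('h.py').read()
s=s.replace("""    g=cv2.cvtColor(im,cv2.COLOR_RGB2GRAY); bh=cv2.morphologyEx(g,cv2.MORPH_BLACKHAT,np.ones((7,7),np.uint8)).astype(float)
    _,m,th,_=index_angle(C,YAW,im=im,d=d)
""","""    _,m,th,med=index_angle(C,YAW,im=im,d=d)
    g=cv2.cvtColor(im,cv2.COLOR_RGB2GRAY); g[~m]=med; bh=cv2.morphologyEx(g,cv2.MORPH_BLACKHAT,np.ones((7,7),np.uint8)).astype(float)
""")
open('h.py','w').write(s)
E
python3 - <<'E'
from h import *
for f in('scene0','grip','after','rel','b'): q=np.load(f'pics/{f}.npz'); print(f,idx(q['im'],q['d']))
turn(-60,60); im,d=snap('scene','c'); print(idx(im,d))
cv2.imwrite('pics/c2.png',cv2.resize(im[150:240,300:390],None,fx=5,fy=5,interpolation=2)[...,::-1])
E
```

```text
scene0 [(39.4, 31.6), (-137.5, 7.3), (54.1, 3.7)]
grip [(39.4, 31.8), (2.5, 31.5), (-137.3, 9.7)]
after [(-0.6, 34.3), (38.4, 30.2), (-137.5, 8.7)]
rel [(38.4, 31.7), (-2.8, 10.8), (-137.4, 8.7)]
b [(154.4, 24.2), (-137.0, 12.0), (-78.8, 9.2)]
held (-88.4, 34.3) trace [-88.4, -100.3, -107.9, -113.4, -117.0, -120.3, -121.3, -122.5, -123.2, -123.4] score 27.9 t 31.1
[(-123.4, 26.0), (-137.1, 10.7), (53.6, 3.8)]
```

View pics/c2.png

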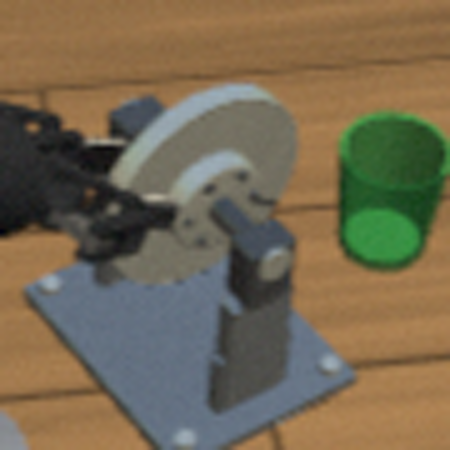

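Line at crop px (262,200), about -123.5° (236.5°). Rest angles are 154.4° and about 236.3°, so the bottom is at index ≈195.3°. The half-gap of 41° matches 0.12/0.183 N m, within the stated range. Next I'll turn back about 41° while gripping, tracking the index on the way.

```bash
python3 - <<'E'
from h import *
print(idx()); arc(60,20,w=2.5,step=40,read=False); print(idx()); env.move_gripper(0.0); print('grip',env.get_grip_width(),idx(),env.get_time_s())
for t in (14,8,2,-4,-10,-16,-21): arc(t+6 if t>-21 else -16,t,w=.6,read=False); print(t,idx())
env.wait(.3); im,d=snap('scene','e'); print(idx(im,d),env.get_time_s(),env.get_contact_force())
cv2.imwrite('pics/e2.png',cv2.resize(im[150:240,300:390],None,fx=6,fy=6,interpolation=2)[...,::-1])
E
```

```text
[(-124.1, 26.3), (52.5, 5.3), (29.9, 4.5)]
[(-124.4, 27.4), (-15.6, 10.7), (65.2, 3.6)]
grip 0.014814201159263582 [(-124.6, 27.0), (30.3, 22.2), (1.9, 5.3)] 32.525
14 [(-131.9, 32.7), (19.4, 25.0), (-8.1, 9.3)]
8 [(15.4, 23.8), (-137.2, 22.3), (-20.5, 5.0)]
2 [(2.3, 43.0), (10.7, 14.4), (-136.9, 13.3)]
-4 [(-5.2, 37.3), (3.5, 14.3), (-137.4, 9.0)]
-10 [(-10.0, 23.8), (-0.4, 12.6), (-137.3, 9.3)]
-16 [(-19.2, 39.2), (-163.0, 23.0), (-8.4, 11.3)]
-21 [(-166.4, 33.2), (-24.5, 31.0), (-11.3, 10.5)]
[(-23.7, 38.5), (-166.1, 32.8), (-10.7, 10.4)] 35.4667 [-5.36069888 -1.56009809  1.92428477]
```

View pics/e2.png

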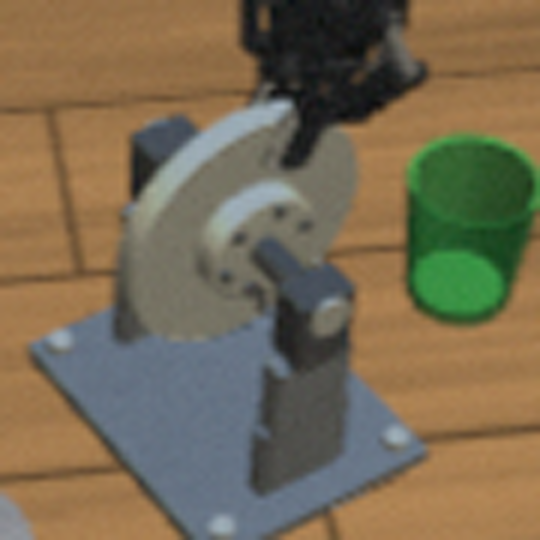

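The line is just left of the post, at crop px (262,300), reading -166°. The refined target is (154.4+235.6)/2 = 195° = -165°, so it is about 1° off. The grip is still closed and the tumbler hasn't moved. I'll check steadiness and hand in.

```bash
python3 - <<'E'
from h import *
env.wait(.5); i,d=env.get_image('scene'); print(idx(i,d)[:3],env.get_grip_width(),np.abs(env.get_qd()).max(),env.get_time_s())
t,_=env.get_image('top'); a=np.load('pics/top0.npz')['im']
# bystanders: change of the top picture away from the arm
D=cv2.absdiff(cv2.GaussianBlur(t,(5,5),0),cv2.GaussianBlur(a,(5,5),0)).max(2)
for n,(u,v) in dict(tumbler_a=(245,241),tumbler_b=(468,250),stone=(358,184),wood=(261,129),wrench=(181,268),brush=(388,140),flange=(182,191)).items(): print(n,D[v-12:v+12,u-12:u+12].mean().round(1),end=' ')
env.finish_job()
E
```

```text
[(-24.5, 33.8), (-166.3, 32.8), (-11.0, 11.9)] 0.01524077019547538 0.0018022254165294183 36.0167
tumbler_a 69.4 tumbler_b 1.2 stone 1.4 wood 1.3 wrench 1.4 brush 1.4 flange 1.5 the job is handed in; nothing more can be done
```

```bash
python3 - <<'E'
import numpy as np
for f in('scene0','e'):
    i=np.load(f'pics/{f}.npz')['im'].astype(int)[165:210,360:400]; m=i[...,1]>i[...,0]+25; v,u=np.nonzero(m); print(f,m.sum(),u.mean()+360,v.mean()+165)
E
```

```text
scene0 549 377.55373406193075 186.71584699453553
e 551 377.58620689655174 186.69147005444646
```

I handed the job in at 36.0 s with the gripper holding the rim of the large stand's rotor. The heavy side should be within about 1–2° of straight below the axle; no verdict was reported.

- **Finding the heavy side:** I turned the rotor and let it go on either side of the bottom. It rolled and stuck with the index line at 154.4° and at 235.6°. The midpoint puts the heavy side at the bottom when the index is at 195°. The half-gap of about 41° fits the stated friction and weight range.
- **Last checks:** The index read −166.3° (193.7°), about 1.3° from that target, while the turn I commanded implies about 194.4°. The line sat close to the front post, so this reading is less certain than the earlier ones. The arm was still and the grip width was 15 mm.
- **Bystanders:** In the top view six of the seven showed no change. `tumbler_a` failed that check, probably because the arm was covering it. In the scene camera it stands where it started, to within 0.1 px.
- **What did not work:** Feeling the torque while gripping was inconclusive. The forces built up in the grip (about ±0.85 N m) swamped the weight's pull, so I did not use it. My first version of the index detector also misread the line; I found that in a picture and fixed it before relying on any of its angles.

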